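# Dock the keyed hop-sample can

## Robot

A 6-joint arm with a two-finger parallel gripper is mounted at the origin on the work surface. World frame = base frame: x ahead of the robot, y to its left, z up, the work surface at z = 0. Lengths are in m, angles in degrees, forces in N, time in s.
With the tool pointing down it reaches from about 0.3 to 0.75 m from the base axis. Payload 8.5 kg.
Tool frame: the origin (TCP) lies at the very end of the fingers, on their centre line; the grasp point (between the pads) lies 19 mm behind it (env.grip_depth is the z of the grasp point in the tool frame, in m); z points along the fingers, y is the direction in which the jaws open and shut (so a half turn about z gives the same grasp; the last joint's range is limited). The gripper opens to 85 mm and grips with 20 to 120 N. Pads are 22 mm wide; open, the fingers measure 114 mm over their backs; the gripper's body (76 mm by 85 mm) begins 54 mm behind the grasp point. The pads swing forward as they close: fully open they stand 13 mm farther back than shut.
Start: joints at [53.898, 21.807, 74.336, -0, 83.858, -12.336], TCP at [0.222, 0.503, 0.231] pointing down, gripper open.
Joint ranges: [-178.18, 178.18], [-50.72, 133.34], [12.68, 142.11], [-81.47, 261.47], [9.98, 163.14], [-165.26, 165.26]. Speed limits (degrees/s): [136.94, 136.94, 180, 180, 180, 180].

## Interface

Orientations are given as a 3x3 rotation matrix whose columns are the frame's x, y, z axes.
In Python, from rig import env gives the robot as it stands.
- The arm moves only by the tool apply_moves, never from a script. Its argument "plan" is a list of rows, each an object of numbers: "tx", "ty", "tz": the shift along the world's x, y, z in mm; "rx", "ry", "rz": the turn, a rotation vector about the world's x, y, z in rad; "jaw": the opening, from -1 (shut) to 1 (fully open). A call has 1 to 12 rows; each row is the pose to reach, as a shift and turn from the pose measured when the call began; what a row does not reach only later rows make up. A row lasts 1/10 s, in which the tool goes at most 50 mm and 8.59 degrees, less where a joint would pass 70% of its speed; a pose out of reach is approached as far as the arm can. A call with a gripper value outside its range is refused whole. The fingers move at their own pace and stop on an object; "grip_force" is the grip in N (left out, the last holds). Time passes only in rows, so rows that repeat a pose let the fingers close. It gives the time, the measured TCP pose, the force and the opening at its end, in the units of the state.
- env.observe(): the state, without advancing time (a new reading comes with each control period).
- env.get_image(name): name is "scene" or "top"; returns a dict with "image" (480x640x3 uint8, red, green, blue), "intrinsics" (3x3 intrinsics, pixels), "world_from_camera" (4x4, takes a point from camera to world coordinates). Camera axes: x right, y up, looking along -z (the intrinsics and any distortion apply to the point x, -y, -z); pixel columns grow to the right and rows downward; lengths in m; the calibration is good to about 2 mm. A picture is of the moment at which its call begins. There is no depth.
- env.close_job(): hands the job in, once; it reports no verdict.
The state is a dict: "time_s": time; "q": joint angles; "qvel": joint speeds; "joint_efforts": joint torques, N m; "position": TCP position; "tool_rot": TCP orientation; "ft_force": force on the tool from outside, world axes, zero at the start; "wrist_torque": the same for the moment, N m; "grip_width": finger opening in m.
Only numpy, scipy, OpenCV 4.12 (cv2) and the standard library are available. Lean on these libraries where they do the work, as an engineer would, in place of code of your own. Each camera call takes 0.05 s, during which the arm holds its last target.

## Task

Take the green-lidded hop can out of the wooden rack and stand it upright on the bare table and let go, because the rack leaves only two of its sides free and the dock leaves only the other two. Then take it by the other two sides, turn it so that its notched edge meets the orange key post, and lower it (do not drop it) fully home in the steel dock. Leave it there and leave all the other cans, glasses and things where they are.

Things in the scene. Friction and masses are not known exactly. Their poses are not given: they have to be found in the camera images.
- hop_can: Closed square can 52 x 52 mm, 120 mm tall, 0.2 to 0.45 kg, white with a green lid, upright in one of the rack's bays. Origin: centre of its underside; z up. Its vertical edge at the +x +y corner is cut away (see hop_can_key); so the +x face spans y -26 to +12 mm, the +y face x -26 to +12 mm. In the rack its +x and -x faces are next to the bay's walls, its +y and -y faces are free.
- blue_can: A like can with a blue lid, in another bay; leave it. Origin: centre of underside.
- yellow_can: A like can with a yellow lid, in another bay; leave it. Origin: centre of underside.
- rack: Wooden rack fixed to the table, left or right. Origin: centre of its underside. Floor 84 (x) x 206 (y) mm, 10 mm thick; on it four walls, 64 mm long (x), 8 mm thick, up to 140 mm above the table (10 mm over the cans' tops), at y = -99, -33, 33, 99 mm. The three bays, 58 mm wide, at y = -66, 0, 66 mm, are open above and at both x ends. Each holds one can.
- dock: Dock fixed to the table on the side away from the rack. Origin: centre of its underside, below the pocket. Grey base 20 mm high, x -65 to 85, y -50 to 50 mm. Steel cheeks at +y and -y, 60 mm long (x), up to 140 mm above the table, then flared outwards up to about 155 mm, within y +-43 mm. At +x and -x only low lips, up to 43 mm, within x +-38 mm. Black button strip, 42 mm high, x 51 to 81 mm.
- dock_seat (a point): Centre of the pocket's floor, 20 mm above the table; axes as the dock's. The pocket is 57 x 57 mm. The can's origin comes here, its +x along the dock's +x and +y along +y (the only way it goes down); seated, its top is 140 mm above the table and only its +x and -x faces are free.
- hop_can_key (a point): Middle of the can's notch, at the underside, 19 mm along +x and +y from the can's origin. The notch is a 14 x 14 mm square cut over the full height, lined in orange; an orange square on the lid points to it.
- dock_key (a point): Where the middle of the can's notch comes when seated, at floor height: 19 mm along +x and +y from dock_seat, inside the orange key post, which is 12 x 12 mm in the pocket's +x +y corner (from 16 to 28 mm along x and y) and rises to 80 mm above the table.
- beer_bottle: Amber bottle, 62 mm across, 240 mm tall, standing at the back; leave it. Origin: centre of underside.
- glass_a: Tasting glass, 72 mm across, 100 mm tall, at the back; leave it. Origin: centre of underside.
- glass_b: Tasting glass, 68 mm across, 130 mm tall, far left; leave it. Origin: centre of underside.
- glass_bowl: Low green glass bowl, 104 mm across, 35 mm high, beyond the middle of the table; leave it. Origin: centre of underside.
- coasters: Stack of cork coasters, 90 mm across, 22 mm high, near the robot in the middle; leave it. Origin: centre of underside.
- pen: Thick blue marker, 135 mm long along x, 14 mm thick, lying on the right; leave it. Origin: middle of its underside.
There are look-alikes about, which are no part of the job. What is shaped like the hop_can but pink is not meant.

How it is judged:
By the outcome, as a careful person would: the job done as asked, in the order asked, and still so for the second after the job is handed in, with the robot touching nothing.
It also fails if it takes over 64 s, if anything falls off the work surface, if the arm or the gripper's body presses on something with over 40 N, if the wrist force passes 120 N, or if a joint passes its speed limit or range.

## Working session

There is one attempt and no reset: what is moved stays moved. The work goes in short steps, Python scripts to look and compute and a tool call to move; the robot and the scene stay as the last step left them, time stands still between calls to the robot, and variables do not carry over. Pictures are saved under pics/ and viewed, and the job is handed in when it is done.

Besides the shell and the picture viewer there is one more tool, called by a JSON object that holds its "method" and its "body". apply_moves: Moves the arm, as the interface text tells. Its arguments: {"type":"object","properties":{"plan":{"type":"array","items":{"type":"object","properties":{"tx":{"type":"number"},"ty":{"type":"number"},"tz":{"type":"number"},"rx":{"type":"number"},"ry":{"type":"number"},"rz":{"type":"number"},"jaw":{"type":"number"}}}},"grip_force":{"type":"number"}},"required":["plan"]}

```bash
ls; mkdir -p pics; python3 - <<'E'
from rig import env
import cv2,numpy as np,pickle
o=env.observe();print({k:np.round(v,3) for k,v in o.items()}, env.grip_depth)
for n in("scene","top"):
    d=env.get_image(n);cv2.imwrite(f"pics/{n}0.png",d["image"][:,:,::-1]);print(n,d["intrinsics"],np.round(d["world_from_camera"],4), d.keys())
    pickle.dump(d,open(f"pics/{n}0.pkl","wb"))
E
```

```text
pics
{'time_s': np.float64(0.0), 'q': array([ 53.9  ,  21.84 ,  74.384,  -0.   ,  83.859, -12.338]), 'qvel': array([ 0.039,  0.006,  0.107, -0.055,  0.06 ,  0.043]), 'joint_efforts': array([-0.0000e+00, -4.4847e+01, -2.3128e+01, -0.0000e+00,  5.0000e-03,
        0.0000e+00]), 'position': array([0.221, 0.503, 0.231]), 'tool_rot': array([[-0.915,  0.403, -0.001],
       [ 0.403,  0.915, -0.001],
       [ 0.   , -0.001, -1.   ]]), 'ft_force': array([-0.589,  0.134,  0.058]), 'wrist_torque': array([ 0.04 ,  0.002, -0.018]), 'grip_width': np.float64(0.086)} -0.0187
scene [[456.41064925   0.         320.53362663]
 [  0.         456.41064925 233.96958756]
 [  0.           0.           1.        ]] [[ 0.8137 -0.4558  0.3607  1.0283]
 [ 0.5811  0.6531 -0.4856 -0.6316]
 [-0.0143  0.6048  0.7963  1.119 ]
 [ 0.      0.      0.      1.    ]] dict_keys(['image', 'intrinsics', 'world_from_camera'])
top [[502.00108872   0.         318.07639597]
 [  0.         502.00108872 249.1517575 ]
 [  0.           0.           1.        ]] [[-0.0293  0.9928 -0.116   0.4391]
 [-0.9994 -0.0272  0.0205  0.011 ]
 [ 0.0172  0.1165  0.993   1.1764]
 [ 0.      0.      0.      1.    ]] dict_keys(['image', 'intrinsics', 'world_from_camera'])
```

View pics/scene0.png

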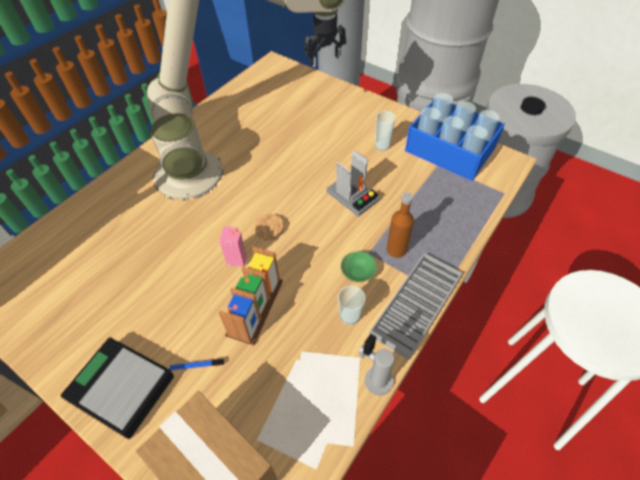

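View pics/top0.png

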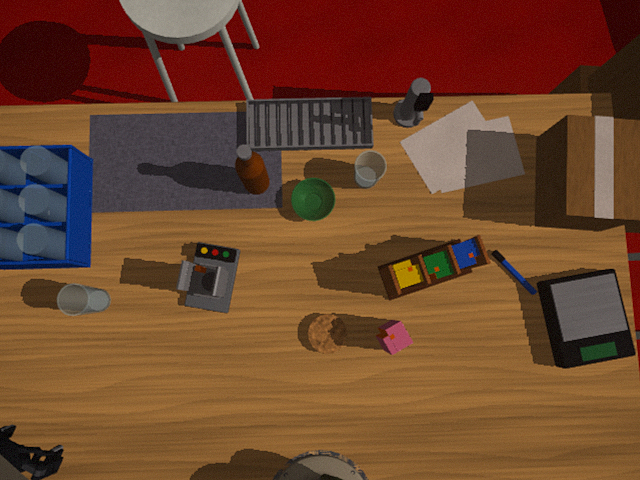

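The scene image shows the rack (yellow, green and blue lids near pixel 250,285) and the dock near (355,190). The top image shows the rack near (435,268) and the dock near (210,278). Next I'll zoom in on both.

```bash
python3 - <<'E'
import cv2
t=cv2.imread("pics/top0.png");s=cv2.imread("pics/scene0.png")
a=cv2.resize(t[220:310,370:500],None,fx=6,fy=6,interpolation=2);cv2.imwrite("pics/z1.png",a)
a=cv2.resize(t[230:320,165:255],None,fx=6.5,fy=6.5,interpolation=2);cv2.imwrite("pics/z2.png",a)
a=cv2.resize(s[240:350,210:300],None,fx=5.4,fy=5.4,interpolation=2);cv2.imwrite("pics/z3.png",a)
a=cv2.resize(s[140:225,315:395],None,fx=7,fy=7,interpolation=2);cv2.imwrite("pics/z4.png",a)
E
```

```text
(no output)
```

View pics/z1.png

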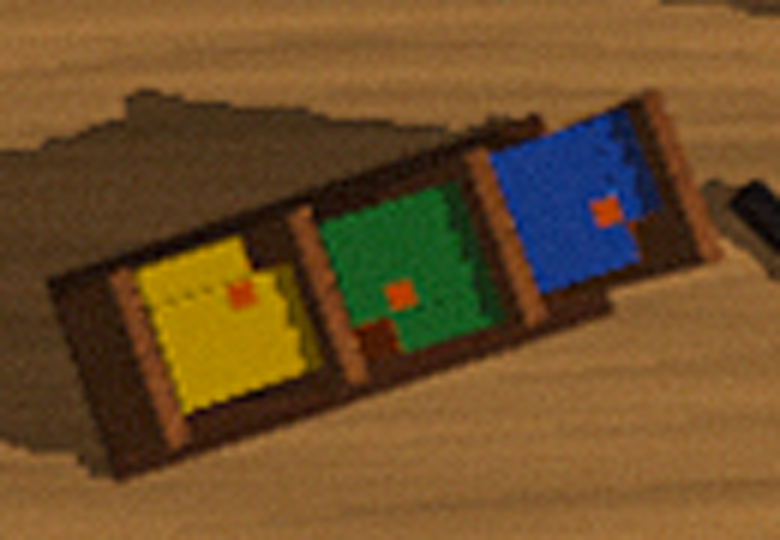

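View pics/z2.png

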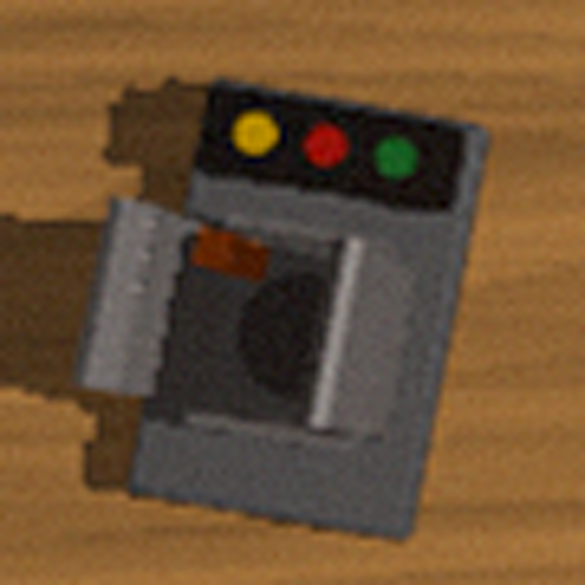

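View pics/z3.png

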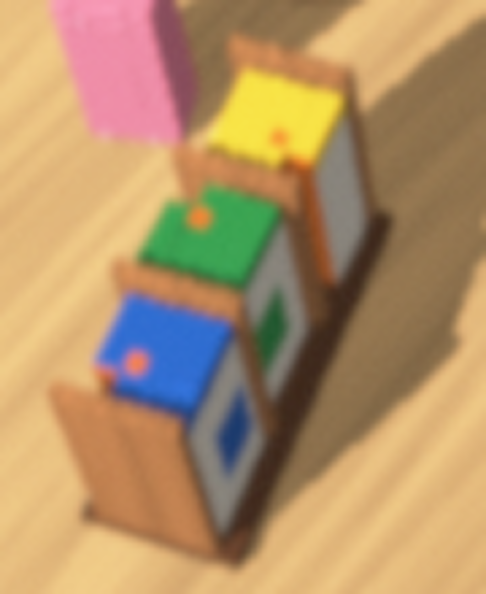

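View pics/z4.png

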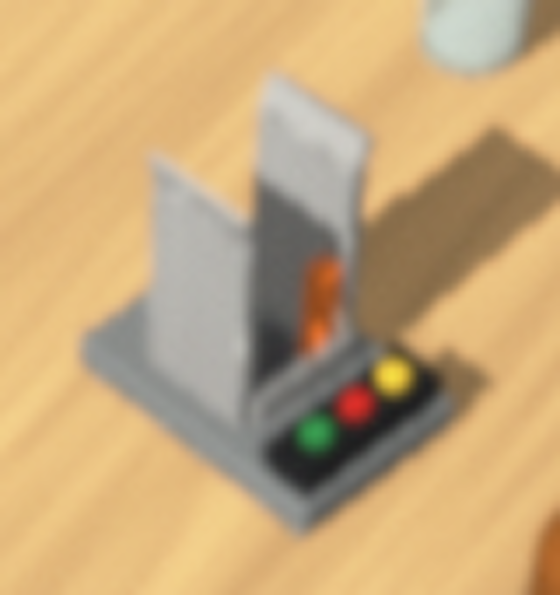

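```bash
cat > h.py <<'E'
import numpy as np,cv2,pickle
def cast(d,uv,z):
    K,T=d["intrinsics"],d["world_from_camera"]
    uv=np.atleast_2d(np.asarray(uv,float))
    r=np.c_[(uv[:,0]-K[0,2])/K[0,0],-(uv[:,1]-K[1,2])/K[1,1],-np.ones(len(uv))]@T[:3,:3].T
    return T[:3,3]+r*((z-T[2,3])/r[:,2])[:,None]
def proj(d,P):
    K,T=d["intrinsics"],d["world_from_camera"]
    c=(np.atleast_2d(P)-T[:3,3])@T[:3,:3]
    return np.c_[K[0,0]*c[:,0]/-c[:,2]+K[0,2],K[1,1]*-c[:,1]/-c[:,2]+K[1,2]]
def load(n): return pickle.load(open(f"pics/{n}.pkl","rb"))
def grab(env,name,tag):
    d=env.get_image(name);pickle.dump(d,open(f"pics/{tag}.pkl","wb"));cv2.imwrite(f"pics/{tag}.png",d["image"][:,:,::-1]);return d
def green(d,roi):
    u0,v0,u1,v1=roi
    im=cv2.cvtColor(d["image"][v0:v1,u0:u1],cv2.COLOR_RGB2HSV)
    g=cv2.inRange(im,(50,100,30),(80,255,255)); o=cv2.inRange(im,(3,150,150),(20,255,255))
    return g,o
E
python3 - <<'E'
from h import *
for n,roi in(("top0",(415,245,460,285)),("scene0",(230,268,268,300))):
    d=load(n);g,o=green(d,roi);u0,v0=roi[:2]
    k,lab,st,ce=cv2.connectedComponentsWithStats(g);print(n,st[1:].tolist())
    b=1+np.argmax(st[1:,4]); m=(lab==b).astype(np.uint8)*255
    c=max(cv2.findContours(m,0,2)[0],key=cv2.contourArea)
    m2=np.zeros_like(m);cv2.drawContours(m2,[c],-1,255,-1)
    m2=cv2.morphologyEx(m2,cv2.MORPH_CLOSE,np.ones((3,3)))
    ys,xs=np.nonzero(m2);P=cast(d,np.c_[xs+u0,ys+v0],.13)[:,:2]*1000
    r=cv2.minAreaRect(P.astype(np.float32));print(r,P.mean(0))
    k,lab,st,ce=cv2.connectedComponentsWithStats(o)
    print([(s[4],(cast(d,c+[u0,v0],.13)[0,:2]*1000).round(1)) for s,c in zip(st[1:],ce[1:])])
E
```

```text
top0 [[8, 6, 31, 27, 512]]
((521.2576904296875, -261.10821533203125), (52.11368179321289, 50.687374114990234), 16.42390251159668) [ 523.08067973 -262.0824621 ]
[(np.int32(11), array([ 513. , -257.8])), (np.int32(46), array([ 485.2, -285.2])), (np.int32(2), array([ 479.9, -302.1]))]
scene0 [[6, 7, 26, 18, 267], [29, 28, 3, 4, 8]]
((521.5721435546875, -257.40826416015625), (51.91764831542969, 44.9515495300293), 16.728330612182617) [ 524.91724376 -258.90680856]
[(np.int32(83), array([ 516. , -218.4])), (np.int32(10), array([ 510.5, -254.7])), (np.int32(2), array([ 504. , -297.7])), (np.int32(2), array([ 513.1, -294.8])), (np.int32(4), array([ 522.7, -290.6])), (np.int32(2), array([ 532.2, -288.3]))]
```

```bash
python3 - <<'E'
from h import *
d=load("top0")
# button centroids & orange, zoom z2: px=165+x/6.5-?  
hsv=cv2.cvtColor(d["image"],cv2.COLOR_RGB2HSV)
def cen(d,lo,hi,roi,z):
    hsv=cv2.cvtColor(d["image"],cv2.COLOR_RGB2HSV);u0,v0,u1,v1=roi
    m=cv2.inRange(hsv[v0:v1,u0:u1],lo,hi);ys,xs=np.nonzero(m)
    return len(xs),(xs.mean()+u0,ys.mean()+v0),(cast(d,(xs.mean()+u0,ys.mean()+v0),z)[0]*1000).round(1)
for n,roi in(("top0",(190,240,245,265)),("scene0",(350,180,380,210))):
    d=load(n)
    for nm,lo,hi in(("y",(20,120,120),(32,255,255)),("r",(0,150,100),(4,255,255)),("g",(50,100,60),(85,255,255))):
        try: print(n,nm,cen(d,lo,hi,roi,.044))
        except Exception as e: print(n,nm,e)
d=load("top0")
# base corners (zoom px /6.5 + offset)
z=np.array([[215,80],[490,130],[410,540],[130,495]])/6.5+[165-.5,230-.5]
print(cast(d,z,.02)[:,:2]*1000)
P=cast(d,z,.02)[:,:2]*1000
for i in range(4):
    e=P[(i+1)%4]-P[i];print(np.linalg.norm(e),np.degrees(np.arctan2(e[1],e[0])))
E
```

```text
top0 y (32, (np.float64(203.875), np.float64(250.21875)), array([576., 246.,  44.]))
top0 r (29, (np.float64(214.58620689655172), np.float64(251.72413793103448)), array([571.9, 221.9,  44. ]))
top0 g (29, (np.float64(225.41379310344828), np.float64(253.72413793103448)), array([566.7, 197.5,  44. ]))
scene0 y (26, (np.float64(370.5), np.float64(193.0)), array([576.4, 247.2,  44. ]))
scene0 r (24, (np.float64(365.3333333333333), np.float64(197.33333333333334)), array([572.7, 222.3,  44. ]))
scene0 g (29, (np.float64(359.6551724137931), np.float64(201.72413793103448)), array([568. , 196.7,  44. ]))
[[598.8649202  265.47136814]
 [578.27171465 168.05458464]
 [434.31171704 197.64906357]
 [452.8576528  295.36650663]]
99.56962299746917 -101.93618802257829
146.9704531368468 168.38329822071387
99.46180378460588 79.25356573958801
149.03637622619505 -11.571435968595564
```

{"method": "apply_moves", "body": {"plan": [{"tx": 100, "ty": -255, "tz": 0, "rz": -0.3, "jaw": 1}, {"tx": 100, "ty": -255, "tz": 0, "rz": -0.3, "jaw": 1}, {"tx": 100, "ty": -255, "tz": 0, "rz": -0.3, "jaw": 1}, {"tx": 100, "ty": -255, "tz": 0, "rz": -0.3, "jaw": 1}, {"tx": 100, "ty": -255, "tz": 0, "rz": -0.3, "jaw": 1}, {"tx": 200, "ty": -510, "tz": 0, "rz": -0.867, "jaw": 1}, {"tx": 200, "ty": -510, "tz": 0, "rz": -0.867, "jaw": 1}, {"tx": 200, "ty": -510, "tz": 0, "rz": -0.867, "jaw": 1}, {"tx": 300, "ty": -764, "tz": 0, "rz": -0.867, "jaw": 1}, {"tx": 300, "ty": -764, "tz": 0, "rz": -0.867, "jaw": 1}, {"tx": 300, "ty": -764, "tz": 0, "rz": -0.867, "jaw": 1}, {"tx": 300, "ty": -764, "tz": 0, "rz": -0.867, "jaw": 1}]}}

```text
validation failed for argument at $.pl...
```

```bash
python3 - <<'E'
from h import *
d=load("top0")
print("stage",cast(d,[(290,265),(280,270)],0).round(3).tolist())
print("coaster",cast(d,(325,333),.022).round(3),"bowl",cast(d,(312,200),.03).round(3),"pink top",cast(d,(397,337),.12).round(3),"bottle top",cast(d,(244,152),.24).round(3))
E
```

```text
stage [[0.541, 0.054, 0.0], [0.53, 0.078, 0.0]]
coaster [[ 0.382 -0.023  0.022]] bowl [[ 0.688 -0.002  0.03 ]] pink top [[ 0.374 -0.17   0.12 ]] bottle top [[0.74  0.128 0.24 ]]
```

{"method": "apply_moves", "body": {"plan": [{"tx": 15.0, "ty": -40.0, "tz": 0.0, "rx": 0.0, "ry": 0.0, "rz": -0.05, "jaw": 1.0}]}}

```text
time_s: 0.2
position: [0.2358, 0.4648, 0.2299]
tool_rot: [[-0.895, 0.446, -0.001], [0.446, 0.895, -0.001], [0.001, -0.001, -1.0]]
ft_force: [1.1, -1.2, 1.4]
grip_width: 0.0853
```

{"method": "apply_moves", "body": {"plan": [{"tx": 18.0, "ty": -45.0, "tz": 0.0, "rx": 0.0, "ry": 0.0, "rz": -0.06, "jaw": 1.0}, {"tx": 36.0, "ty": -90.0, "tz": 0.0, "rx": 0.0, "ry": 0.0, "rz": -0.12, "jaw": 1.0}, {"tx": 54.0, "ty": -135.0, "tz": 0.0, "rx": 0.0, "ry": 0.0, "rz": -0.18, "jaw": 1.0}, {"tx": 72.0, "ty": -180.0, "tz": 0.0, "rx": 0.0, "ry": 0.0, "rz": -0.24, "jaw": 1.0}, {"tx": 90.0, "ty": -225.0, "tz": 0.0, "rx": 0.0, "ry": 0.0, "rz": -0.3, "jaw": 1.0}, {"tx": 108.0, "ty": -270.0, "tz": 0.0, "rx": 0.0, "ry": 0.0, "rz": -0.36, "jaw": 1.0}, {"tx": 126.0, "ty": -315.0, "tz": 0.0, "rx": 0.0, "ry": 0.0, "rz": -0.42, "jaw": 1.0}, {"tx": 144.0, "ty": -360.0, "tz": 0.0, "rx": 0.0, "ry": 0.0, "rz": -0.48, "jaw": 1.0}, {"tx": 162.0, "ty": -405.0, "tz": 0.0, "rx": 0.0, "ry": 0.0, "rz": -0.54, "jaw": 1.0}, {"tx": 180.0, "ty": -450.0, "tz": 0.0, "rx": 0.0, "ry": 0.0, "rz": -0.6, "jaw": 1.0}, {"tx": 198.0, "ty": -495.0, "tz": 0.0, "rx": 0.0, "ry": 0.0, "rz": -0.66, "jaw": 1.0}, {"tx": 216.0, "ty": -540.0, "tz": 0.0, "rx": 0.0, "ry": 0.0, "rz": -0.72, "jaw": 1.0}]}}

```text
time_s: 1.4
position: [0.452, -0.0773, 0.2298]
tool_rot: [[-0.376, 0.926, -0.002], [0.926, 0.376, 0.001], [0.001, -0.001, -1.0]]
ft_force: [1.0, -0.3, 0.4]
grip_width: 0.0853
```

{"method": "apply_moves", "body": {"plan": [{"tx": 17.0, "ty": -46.0, "tz": 0.0, "rz": -0.1, "jaw": 1.0}, {"tx": 35.0, "ty": -92.0, "tz": 0.0, "rz": -0.1, "jaw": 1.0}, {"tx": 52.0, "ty": -138.0, "tz": 0.0, "rz": -0.1, "jaw": 1.0}, {"tx": 69.5, "ty": -183.7, "tz": -20.0, "rz": -0.1, "jaw": 1.0}, {"tx": 69.5, "ty": -183.7, "tz": -50.0, "rz": -0.1, "jaw": 1.0}, {"tx": 69.5, "ty": -183.7, "tz": -50.0, "rz": -0.1, "jaw": 1.0}]}}

```text
validation failed for argument at $.pl...
```

```bash
python3 - <<'E'
from h import *
from rig import env
for n in("top","scene"): grab(env,n,n+"1")
a=cv2.imread("pics/top1.png")[200:320,360:500];b=cv2.imread("pics/scene1.png")[200:350,180:320]
cv2.imwrite("pics/c1.png",np.hstack([cv2.resize(a,(400,343),interpolation=2),cv2.resize(b,(320,343),interpolation=2)]))
E
```

```text
(no output)
```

View pics/c1.png

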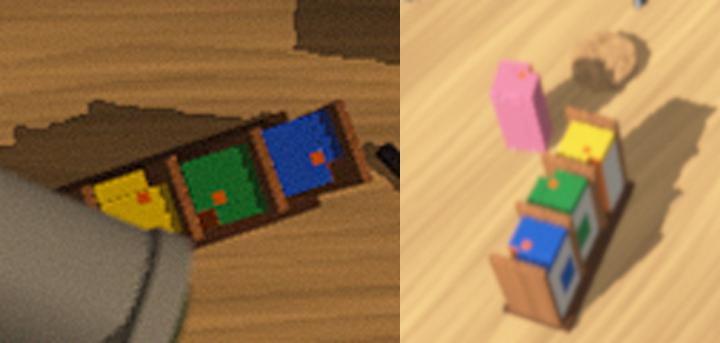

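The pictures show the rack and cans untouched; the arm covers part of the yellow can in the top view. The move was refused, apparently because every row needs all seven keys.

{"method": "apply_moves", "body": {"plan": [{"tx": 17.0, "ty": -46.0, "tz": 0.0, "rx": 0.0, "ry": 0.0, "rz": -0.1, "jaw": 1.0}, {"tx": 35.0, "ty": -92.0, "tz": 0.0, "rx": 0.0, "ry": 0.0, "rz": -0.1, "jaw": 1.0}, {"tx": 52.0, "ty": -138.0, "tz": 0.0, "rx": 0.0, "ry": 0.0, "rz": -0.1, "jaw": 1.0}, {"tx": 69.5, "ty": -184.0, "tz": -20.0, "rx": 0.0, "ry": 0.0, "rz": -0.1, "jaw": 1.0}, {"tx": 69.5, "ty": -184.0, "tz": -50.0, "rx": 0.0, "ry": 0.0, "rz": -0.1, "jaw": 1.0}, {"tx": 69.5, "ty": -184.0, "tz": -50.0, "rx": 0.0, "ry": 0.0, "rz": -0.1, "jaw": 1.0}]}}

```text
time_s: 2.1
position: [0.5213, -0.2635, 0.1748]
tool_rot: [[-0.277, 0.961, -0.009], [0.961, 0.277, 0.005], [0.008, -0.007, -1.0]]
ft_force: [-0.5, 1.3, -0.2]
grip_width: 0.0855
```

```bash
python3 - <<'E'
from h import *
from rig import env
for n in("top","scene"): grab(env,n,n+"2")
a=cv2.imread("pics/top2.png")[200:320,360:500];b=cv2.imread("pics/scene2.png")[200:350,180:320]
cv2.imwrite("pics/c2.png",np.hstack([cv2.resize(a,(400,343),interpolation=2),cv2.resize(b,(320,343),interpolation=2)]))
E
```

```text
(no output)
```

View pics/c2.png

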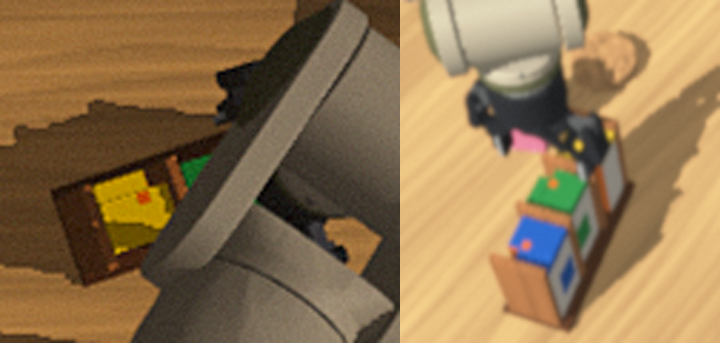

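The gripper hangs above the green can with its jaws across the open sides. I'll descend now.

{"method": "apply_moves", "body": {"plan": [{"tx": 0.0, "ty": 2.0, "tz": -20.0, "rx": 0.0, "ry": 0.0, "rz": 0.0, "jaw": 1.0}, {"tx": 0.0, "ty": 2.0, "tz": -40.0, "rx": 0.0, "ry": 0.0, "rz": 0.0, "jaw": 1.0}, {"tx": 0.0, "ty": 2.0, "tz": -60.0, "rx": 0.0, "ry": 0.0, "rz": 0.0, "jaw": 1.0}, {"tx": 0.0, "ty": 2.0, "tz": -75.0, "rx": 0.0, "ry": 0.0, "rz": 0.0, "jaw": 1.0}, {"tx": 0.0, "ty": 2.0, "tz": -85.0, "rx": 0.0, "ry": 0.0, "rz": 0.0, "jaw": 1.0}, {"tx": 0.0, "ty": 2.0, "tz": -85.0, "rx": 0.0, "ry": 0.0, "rz": 0.0, "jaw": 1.0}]}}

```text
time_s: 2.8
position: [0.5227, -0.2602, 0.095]
tool_rot: [[-0.28, 0.96, -0.003], [0.96, 0.28, 0.001], [0.002, -0.002, -1.0]]
ft_force: [-0.0, -0.6, 0.3]
grip_width: 0.0854
```

{"method": "apply_moves", "body": {"grip_force": 40, "plan": [{"tx": 0.0, "ty": 0.0, "tz": 0.0, "rx": 0.0, "ry": 0.0, "rz": 0.0, "jaw": -1.0}, {"tx": 0.0, "ty": 0.0, "tz": 0.0, "rx": 0.0, "ry": 0.0, "rz": 0.0, "jaw": -1.0}, {"tx": 0.0, "ty": 0.0, "tz": 0.0, "rx": 0.0, "ry": 0.0, "rz": 0.0, "jaw": -1.0}, {"tx": 0.0, "ty": 0.0, "tz": 0.0, "rx": 0.0, "ry": 0.0, "rz": 0.0, "jaw": -1.0}, {"tx": 0.0, "ty": 0.0, "tz": 0.0, "rx": 0.0, "ry": 0.0, "rz": 0.0, "jaw": -1.0}, {"tx": 0.0, "ty": 0.0, "tz": 0.0, "rx": 0.0, "ry": 0.0, "rz": 0.0, "jaw": -1.0}, {"tx": 0.0, "ty": 0.0, "tz": 0.0, "rx": 0.0, "ry": 0.0, "rz": 0.0, "jaw": -1.0}, {"tx": 0.0, "ty": 0.0, "tz": 0.0, "rx": 0.0, "ry": 0.0, "rz": 0.0, "jaw": -1.0}]}}

```text
time_s: 3.6
position: [0.523, -0.2604, 0.0962]
tool_rot: [[-0.28, 0.96, -0.001], [0.96, 0.28, -0.0], [0.0, -0.001, -1.0]]
ft_force: [-1.8, 0.7, 6.4]
grip_width: 0.0517
```

{"method": "apply_moves", "body": {"plan": [{"tx": 0.0, "ty": 0.0, "tz": 5.0, "rx": 0.0, "ry": 0.0, "rz": 0.0, "jaw": -1.0}, {"tx": 0.0, "ty": 0.0, "tz": 15.0, "rx": 0.0, "ry": 0.0, "rz": 0.0, "jaw": -1.0}, {"tx": 0.0, "ty": 0.0, "tz": 30.0, "rx": 0.0, "ry": 0.0, "rz": 0.0, "jaw": -1.0}, {"tx": 0.0, "ty": 0.0, "tz": 50.0, "rx": 0.0, "ry": 0.0, "rz": 0.0, "jaw": -1.0}, {"tx": 0.0, "ty": 0.0, "tz": 70.0, "rx": 0.0, "ry": 0.0, "rz": 0.0, "jaw": -1.0}, {"tx": 0.0, "ty": 0.0, "tz": 90.0, "rx": 0.0, "ry": 0.0, "rz": 0.0, "jaw": -1.0}, {"tx": 0.0, "ty": 0.0, "tz": 110.0, "rx": 0.0, "ry": 0.0, "rz": 0.0, "jaw": -1.0}, {"tx": 0.0, "ty": 0.0, "tz": 130.0, "rx": 0.0, "ry": 0.0, "rz": 0.0, "jaw": -1.0}, {"tx": 0.0, "ty": 0.0, "tz": 150.0, "rx": 0.0, "ry": 0.0, "rz": 0.0, "jaw": -1.0}, {"tx": 0.0, "ty": 0.0, "tz": 160.0, "rx": 0.0, "ry": 0.0, "rz": 0.0, "jaw": -1.0}, {"tx": 0.0, "ty": 0.0, "tz": 160.0, "rx": 0.0, "ry": 0.0, "rz": 0.0, "jaw": -1.0}]}}

```text
time_s: 4.7
position: [0.5232, -0.2605, 0.2576]
tool_rot: [[-0.28, 0.96, 0.001], [0.96, 0.28, -0.002], [-0.002, 0.0, -1.0]]
ft_force: [0.2, -0.4, -3.2]
grip_width: 0.0515
```

```bash
python3 - <<'E'
from h import *
from rig import env
for n in("top","scene"): grab(env,n,n+"3")
a=cv2.imread("pics/top3.png")[160:330,330:500];b=cv2.imread("pics/scene3.png")[180:350,150:320]
cv2.imwrite("pics/c3.png",cv2.resize(np.hstack([a,b]),None,fx=2.3,fy=2.3,interpolation=2))
E
```

```text
(no output)
```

View pics/c3.png

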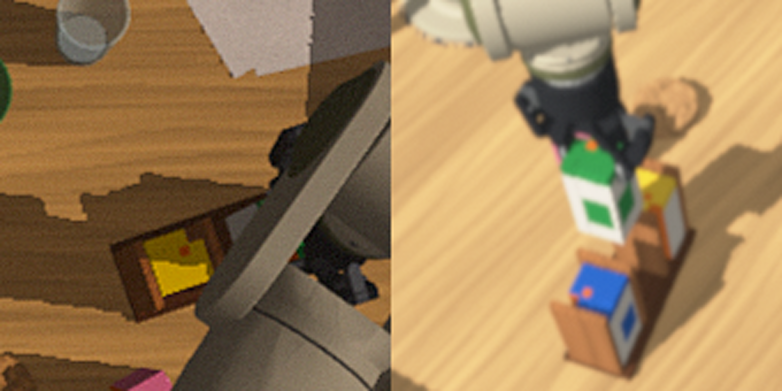

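The green can is lifted clear of the rack and hangs upright. I'll carry it to the middle of the table and turn it on the way.

{"method": "apply_moves", "body": {"plan": [{"tx": 0.0, "ty": 20.0, "tz": 0.0, "rx": 0.0, "ry": 0.0, "rz": -0.07, "jaw": -1.0}, {"tx": 0.0, "ty": 45.0, "tz": 0.0, "rx": 0.0, "ry": 0.0, "rz": -0.2, "jaw": -1.0}, {"tx": 0.0, "ty": 75.0, "tz": 0.0, "rx": 0.0, "ry": 0.0, "rz": -0.34, "jaw": -1.0}, {"tx": 0.0, "ty": 105.0, "tz": 0.0, "rx": 0.0, "ry": 0.0, "rz": -0.48, "jaw": -1.0}, {"tx": 0.0, "ty": 135.0, "tz": 0.0, "rx": 0.0, "ry": 0.0, "rz": -0.62, "jaw": -1.0}, {"tx": 0.0, "ty": 165.0, "tz": 0.0, "rx": 0.0, "ry": 0.0, "rz": -0.76, "jaw": -1.0}, {"tx": 0.0, "ty": 195.0, "tz": 0.0, "rx": 0.0, "ry": 0.0, "rz": -0.9, "jaw": -1.0}, {"tx": 0.0, "ty": 225.0, "tz": 0.0, "rx": 0.0, "ry": 0.0, "rz": -1.04, "jaw": -1.0}, {"tx": 0.0, "ty": 255.0, "tz": 0.0, "rx": 0.0, "ry": 0.0, "rz": -1.18, "jaw": -1.0}, {"tx": 0.0, "ty": 285.0, "tz": 0.0, "rx": 0.0, "ry": 0.0, "rz": -1.32, "jaw": -1.0}, {"tx": 0.0, "ty": 305.0, "tz": -10.0, "rx": 0.0, "ry": 0.0, "rz": -1.46, "jaw": -1.0}, {"tx": 0.0, "ty": 310.0, "tz": -25.0, "rx": 0.0, "ry": 0.0, "rz": -1.6, "jaw": -1.0}]}}

```text
time_s: 6.0
position: [0.5224, 0.0518, 0.2297]
tool_rot: [[0.969, 0.248, 0.0], [0.248, -0.969, 0.003], [0.001, -0.003, -1.0]]
ft_force: [0.4, -0.3, -3.2]
grip_width: 0.0517
```

{"method": "apply_moves", "body": {"plan": [{"tx": 0.0, "ty": 0.0, "tz": -15.0, "rx": 0.0, "ry": 0.0, "rz": -0.12, "jaw": -1.0}, {"tx": 0.0, "ty": 0.0, "tz": -35.0, "rx": 0.0, "ry": 0.0, "rz": -0.25, "jaw": -1.0}, {"tx": 0.0, "ty": 0.0, "tz": -60.0, "rx": 0.0, "ry": 0.0, "rz": -0.37, "jaw": -1.0}, {"tx": 0.0, "ty": 0.0, "tz": -85.0, "rx": 0.0, "ry": 0.0, "rz": -0.447, "jaw": -1.0}, {"tx": 0.0, "ty": 0.0, "tz": -105.0, "rx": 0.0, "ry": 0.0, "rz": -0.447, "jaw": -1.0}, {"tx": 0.0, "ty": 0.0, "tz": -120.0, "rx": 0.0, "ry": 0.0, "rz": -0.447, "jaw": -1.0}, {"tx": 0.0, "ty": 0.0, "tz": -130.0, "rx": 0.0, "ry": 0.0, "rz": -0.447, "jaw": -1.0}, {"tx": 0.0, "ty": 0.0, "tz": -130.0, "rx": 0.0, "ry": 0.0, "rz": -0.447, "jaw": -1.0}]}}

```text
time_s: 6.8
position: [0.5215, 0.0519, 0.0981]
tool_rot: [[0.981, -0.195, -0.002], [-0.195, -0.981, 0.003], [-0.002, -0.002, -1.0]]
ft_force: [0.5, 0.1, -3.1]
grip_width: 0.0517
```

```bash
python3 - <<'E'
from h import *
from rig import env
for n in("top","scene"): grab(env,n,n+"4")
a=cv2.imread("pics/top4.png")[180:350,200:370];b=cv2.imread("pics/scene4.png")[130:300,220:390]
cv2.imwrite("pics/c4.png",cv2.resize(np.hstack([a,b]),None,fx=2.3,fy=2.3,interpolation=2))
E
```

```text
(no output)
```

View pics/c4.png

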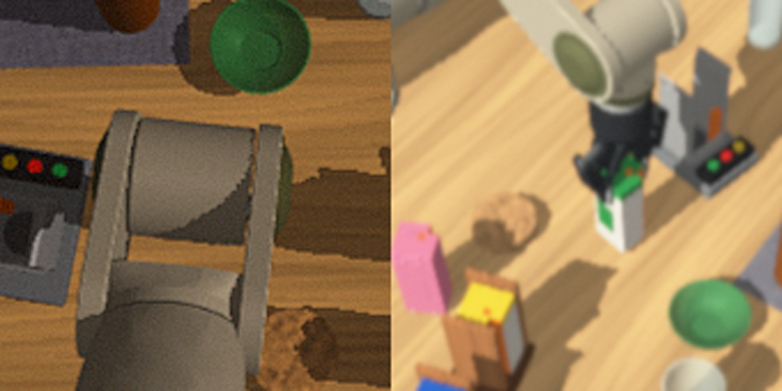

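The can is upright just above clear table. I'll lower it gently until it touches.

{"method": "apply_moves", "body": {"plan": [{"tx": 0.0, "ty": 0.0, "tz": -4.0, "rx": 0.0, "ry": 0.0, "rz": 0.0, "jaw": -1.0}, {"tx": 0.0, "ty": 0.0, "tz": -7.0, "rx": 0.0, "ry": 0.0, "rz": 0.0, "jaw": -1.0}, {"tx": 0.0, "ty": 0.0, "tz": -9.0, "rx": 0.0, "ry": 0.0, "rz": 0.0, "jaw": -1.0}, {"tx": 0.0, "ty": 0.0, "tz": -10.0, "rx": 0.0, "ry": 0.0, "rz": 0.0, "jaw": -1.0}, {"tx": 0.0, "ty": 0.0, "tz": -10.0, "rx": 0.0, "ry": 0.0, "rz": 0.0, "jaw": -1.0}]}}

```text
time_s: 7.4
position: [0.5224, 0.0518, 0.0898]
tool_rot: [[0.981, -0.195, 0.002], [-0.195, -0.981, 0.002], [0.001, -0.003, -1.0]]
ft_force: [0.0, -0.0, -3.0]
grip_width: 0.0517
```

{"method": "apply_moves", "body": {"plan": [{"tx": 0.0, "ty": 0.0, "tz": -1.0, "rx": 0.0, "ry": 0.0, "rz": 0.0, "jaw": -1.0}, {"tx": 0.0, "ty": 0.0, "tz": -1.5, "rx": 0.0, "ry": 0.0, "rz": 0.0, "jaw": -1.0}, {"tx": 0.0, "ty": 0.0, "tz": -1.5, "rx": 0.0, "ry": 0.0, "rz": 0.0, "jaw": -1.0}]}}

```text
time_s: 7.7
position: [0.5225, 0.0518, 0.0883]
tool_rot: [[0.981, -0.195, 0.002], [-0.195, -0.981, 0.002], [0.001, -0.003, -1.0]]
ft_force: [0.3, -0.9, -3.7]
grip_width: 0.0516
```

{"method": "apply_moves", "body": {"plan": [{"tx": 0.0, "ty": 0.0, "tz": -1.0, "rx": 0.0, "ry": 0.0, "rz": 0.0, "jaw": -1.0}, {"tx": 0.0, "ty": 0.0, "tz": -2.0, "rx": 0.0, "ry": 0.0, "rz": 0.0, "jaw": -1.0}, {"tx": 0.0, "ty": 0.0, "tz": -2.0, "rx": 0.0, "ry": 0.0, "rz": 0.0, "jaw": -1.0}]}}

```text
time_s: 8.0
position: [0.5225, 0.0519, 0.0864]
tool_rot: [[0.981, -0.195, 0.002], [-0.195, -0.981, 0.002], [0.001, -0.003, -1.0]]
ft_force: [-0.3, 0.6, -2.1]
grip_width: 0.0513
```

{"method": "apply_moves", "body": {"plan": [{"tx": 0.0, "ty": 0.0, "tz": -1.0, "rx": 0.0, "ry": 0.0, "rz": 0.0, "jaw": -1.0}, {"tx": 0.0, "ty": 0.0, "tz": -1.0, "rx": 0.0, "ry": 0.0, "rz": 0.0, "jaw": -1.0}]}}

```text
time_s: 8.2
position: [0.5228, 0.0519, 0.0863]
tool_rot: [[0.981, -0.194, 0.003], [-0.194, -0.981, 0.002], [0.003, -0.003, -1.0]]
ft_force: [-2.4, -0.1, 6.5]
grip_width: 0.0518
```

Contact shows as +6.5 N upward. I'll let go and rise.

{"method": "apply_moves", "body": {"plan": [{"tx": 0.0, "ty": 0.0, "tz": 0.0, "rx": 0.0, "ry": 0.0, "rz": 0.0, "jaw": 1.0}, {"tx": 0.0, "ty": 0.0, "tz": 0.0, "rx": 0.0, "ry": 0.0, "rz": 0.0, "jaw": 1.0}, {"tx": 0.0, "ty": 0.0, "tz": 0.0, "rx": 0.0, "ry": 0.0, "rz": 0.0, "jaw": 1.0}, {"tx": 0.0, "ty": 0.0, "tz": 0.0, "rx": 0.0, "ry": 0.0, "rz": 0.0, "jaw": 1.0}, {"tx": 0.0, "ty": 0.0, "tz": 0.0, "rx": 0.0, "ry": 0.0, "rz": 0.0, "jaw": 1.0}, {"tx": 0.0, "ty": 0.0, "tz": 0.0, "rx": 0.0, "ry": 0.0, "rz": 0.0, "jaw": 1.0}, {"tx": 0.0, "ty": 0.0, "tz": 15.0, "rx": 0.0, "ry": 0.0, "rz": 0.0, "jaw": 1.0}, {"tx": 0.0, "ty": 0.0, "tz": 40.0, "rx": 0.0, "ry": 0.0, "rz": 0.0, "jaw": 1.0}, {"tx": 0.0, "ty": 0.0, "tz": 70.0, "rx": 0.0, "ry": 0.0, "rz": 0.0, "jaw": 1.0}, {"tx": 0.0, "ty": 0.0, "tz": 100.0, "rx": 0.0, "ry": 0.0, "rz": 0.0, "jaw": 1.0}, {"tx": 0.0, "ty": 0.0, "tz": 115.0, "rx": 0.0, "ry": 0.0, "rz": 0.0, "jaw": 1.0}, {"tx": 0.0, "ty": 0.0, "tz": 115.0, "rx": 0.0, "ry": 0.0, "rz": 0.0, "jaw": 1.0}]}}

```text
time_s: 9.4
position: [0.5236, 0.0518, 0.2032]
tool_rot: [[0.981, -0.194, 0.007], [-0.194, -0.981, 0.002], [0.007, -0.003, -1.0]]
ft_force: [0.9, -0.1, -0.8]
grip_width: 0.0854
```

{"method": "apply_moves", "body": {"plan": [{"tx": -20.0, "ty": -40.0, "tz": 0.0, "rx": 0.0, "ry": 0.0, "rz": 0.14, "jaw": 1.0}, {"tx": -50.0, "ty": -75.0, "tz": 0.0, "rx": 0.0, "ry": 0.0, "rz": 0.28, "jaw": 1.0}, {"tx": -80.0, "ty": -110.0, "tz": 0.0, "rx": 0.0, "ry": 0.0, "rz": 0.42, "jaw": 1.0}, {"tx": -110.0, "ty": -140.0, "tz": 0.0, "rx": 0.0, "ry": 0.0, "rz": 0.56, "jaw": 1.0}, {"tx": -130.0, "ty": -170.0, "tz": 0.0, "rx": 0.0, "ry": 0.0, "rz": 0.7, "jaw": 1.0}, {"tx": -150.0, "ty": -200.0, "tz": 0.0, "rx": 0.0, "ry": 0.0, "rz": 0.84, "jaw": 1.0}, {"tx": -150.0, "ty": -220.0, "tz": 0.0, "rx": 0.0, "ry": 0.0, "rz": 0.98, "jaw": 1.0}]}}

```text
time_s: 10.1
position: [0.3715, -0.1689, 0.2023]
tool_rot: [[0.738, 0.675, 0.001], [0.675, -0.738, 0.008], [0.006, -0.005, -1.0]]
ft_force: [1.2, 0.2, 0.3]
grip_width: 0.0852
```

```bash
python3 - <<'E'
from h import *
from rig import env
for n in("top","scene"): grab(env,n,n+"5")
a=cv2.imread("pics/top5.png")[180:350,170:340];b=cv2.imread("pics/scene5.png")[130:300,220:390]
cv2.imwrite("pics/c5.png",cv2.resize(np.hstack([a,b]),None,fx=2.3,fy=2.3,interpolation=2))
E
```

```text
(no output)
```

View pics/c5.png

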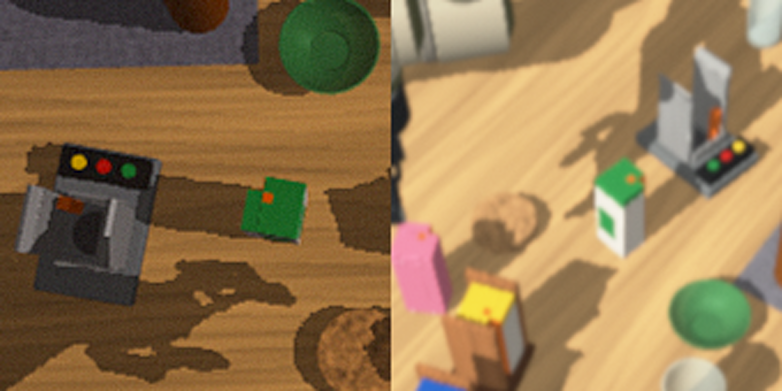

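The can stands upright on the table with its notch toward upper left, matching the dock. Next I'll measure the can and refine the dock pose.

```bash
cat > can.py <<'E'
from h import *
def can(d,roi,z):
    g,o=green(d,roi);u0,v0=roi[:2]
    k,lab,st,ce=cv2.connectedComponentsWithStats(g);b=1+np.argmax(st[1:,4]);m=(lab==b).astype(np.uint8)*255
    c=max(cv2.findContours(m,0,2)[0],key=cv2.contourArea);m2=np.zeros_like(m);cv2.drawContours(m2,[c],-1,255,-1)
    m2=cv2.morphologyEx(m2,cv2.MORPH_CLOSE,np.ones((3,3)))
    ys,xs=np.nonzero(m2);P=cast(d,np.c_[xs+u0,ys+v0],z)[:,:2]*1000
    return cv2.minAreaRect(P.astype(np.float32)),P.mean(0),len(P)
E
python3 - <<'E'
from can import *
d=load("top5");r,m,n=can(d,(265,250,315,295),.12);print("top",r,m,n)
a=cv2.resize(d["image"][248:295,265:315,::-1],None,fx=8,fy=8,interpolation=0)
d2=load("scene5");r,m,n=can(d2,(300,190,335,225),.12);print("scene",r,m,n)
b=cv2.resize(d2["image"][193:240,300:340,::-1],None,fx=8,fy=8,interpolation=0)
cv2.imwrite("pics/c6.png",np.hstack([a,b]))
E
```

```text
top ((519.4591064453125, 52.35059356689453), (52.921119689941406, 54.497467041015625), 78.06324005126953) [517.94486837  50.86976286] 541
scene ((522.3087768554688, 53.311424255371094), (54.041770935058594, 54.68514633178711), 78.76769256591797) [519.25393536  50.29577147] 224
```

View pics/c6.png

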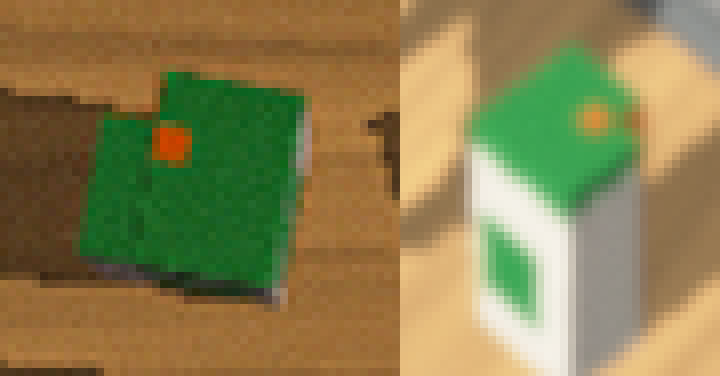

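{"method": "apply_moves", "body": {"plan": [{"tx": 25.0, "ty": 37.0, "tz": 0.0, "rx": 0.0, "ry": 0.0, "rz": 0.12, "jaw": 1.0}, {"tx": 50.0, "ty": 73.0, "tz": 0.0, "rx": 0.0, "ry": 0.0, "rz": 0.25, "jaw": 1.0}, {"tx": 75.0, "ty": 110.0, "tz": 0.0, "rx": 0.0, "ry": 0.0, "rz": 0.38, "jaw": 1.0}, {"tx": 100.0, "ty": 146.0, "tz": 0.0, "rx": 0.0, "ry": 0.0, "rz": 0.51, "jaw": 1.0}, {"tx": 125.0, "ty": 183.0, "tz": 0.0, "rx": 0.0, "ry": 0.0, "rz": 0.632, "jaw": 1.0}, {"tx": 140.0, "ty": 205.0, "tz": 0.0, "rx": 0.0, "ry": 0.0, "rz": 0.632, "jaw": 1.0}, {"tx": 149.6, "ty": 219.2, "tz": 0.0, "rx": 0.0, "ry": 0.0, "rz": 0.632, "jaw": 1.0}, {"tx": 149.6, "ty": 219.2, "tz": -15.0, "rx": 0.0, "ry": 0.0, "rz": 0.632, "jaw": 1.0}, {"tx": 149.6, "ty": 219.2, "tz": -40.0, "rx": 0.0, "ry": 0.0, "rz": 0.632, "jaw": 1.0}, {"tx": 149.6, "ty": 219.2, "tz": -50.0, "rx": 0.0, "ry": 0.0, "rz": 0.632, "jaw": 1.0}, {"tx": 149.6, "ty": 219.2, "tz": -50.0, "rx": 0.0, "ry": 0.0, "rz": 0.632, "jaw": 1.0}]}}

```text
time_s: 11.3
position: [0.5215, 0.0496, 0.1506]
tool_rot: [[0.201, 0.979, -0.007], [0.979, -0.201, 0.008], [0.006, -0.008, -1.0]]
ft_force: [-0.7, -0.4, 0.5]
grip_width: 0.0857
```

```bash
python3 - <<'E'
from h import *
from rig import env
for n in("scene",): grab(env,n,n+"6")
b=cv2.imread("pics/scene6.png")[130:260,250:390]
cv2.imwrite("pics/c7.png",cv2.resize(b,None,fx=4,fy=4,interpolation=2))
E
```

```text
(no output)
```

View pics/c7.png

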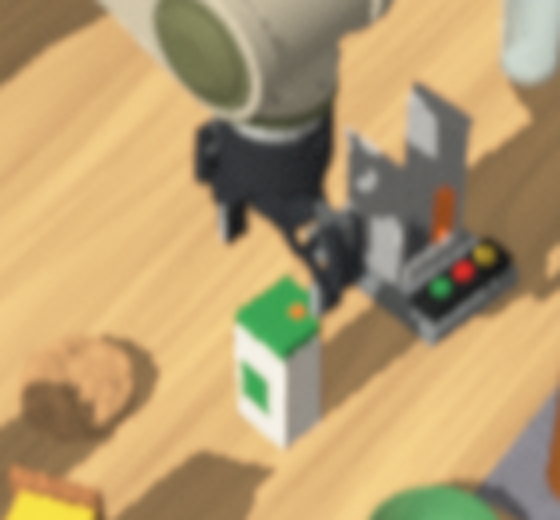

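The open jaws straddle the can's ±x sides. I'll go down and grip.

{"method": "apply_moves", "body": {"plan": [{"tx": 0.0, "ty": 0.5, "tz": -20.0, "rx": 0.0, "ry": 0.0, "rz": 0.0, "jaw": 1.0}, {"tx": 0.0, "ty": 0.5, "tz": -40.0, "rx": 0.0, "ry": 0.0, "rz": 0.0, "jaw": 1.0}, {"tx": 0.0, "ty": 0.5, "tz": -60.0, "rx": 0.0, "ry": 0.0, "rz": 0.0, "jaw": 1.0}, {"tx": 0.0, "ty": 0.5, "tz": -70.0, "rx": 0.0, "ry": 0.0, "rz": 0.0, "jaw": 1.0}, {"tx": 0.0, "ty": 0.5, "tz": -72.0, "rx": 0.0, "ry": 0.0, "rz": 0.0, "jaw": 1.0}, {"tx": 0.0, "ty": 0.5, "tz": -72.0, "rx": 0.0, "ry": 0.0, "rz": 0.0, "jaw": 1.0}]}}

```text
time_s: 11.95
position: [0.5226, 0.0498, 0.0806]
tool_rot: [[0.202, 0.979, -0.003], [0.979, -0.201, 0.007], [0.006, -0.005, -1.0]]
ft_force: [-0.3, 0.4, -0.7]
grip_width: 0.0849
```

{"method": "apply_moves", "body": {"grip_force": 40, "plan": [{"tx": 0.0, "ty": 0.0, "tz": 0.0, "rx": 0.0, "ry": 0.0, "rz": 0.0, "jaw": -1.0}, {"tx": 0.0, "ty": 0.0, "tz": 0.0, "rx": 0.0, "ry": 0.0, "rz": 0.0, "jaw": -1.0}, {"tx": 0.0, "ty": 0.0, "tz": 0.0, "rx": 0.0, "ry": 0.0, "rz": 0.0, "jaw": -1.0}, {"tx": 0.0, "ty": 0.0, "tz": 0.0, "rx": 0.0, "ry": 0.0, "rz": 0.0, "jaw": -1.0}, {"tx": 0.0, "ty": 0.0, "tz": 0.0, "rx": 0.0, "ry": 0.0, "rz": 0.0, "jaw": -1.0}, {"tx": 0.0, "ty": 0.0, "tz": 0.0, "rx": 0.0, "ry": 0.0, "rz": 0.0, "jaw": -1.0}, {"tx": 0.0, "ty": 0.0, "tz": 0.0, "rx": 0.0, "ry": 0.0, "rz": 0.0, "jaw": -1.0}]}}

```text
time_s: 12.65
position: [0.5229, 0.0498, 0.0814]
tool_rot: [[0.202, 0.979, -0.002], [0.979, -0.202, 0.007], [0.007, -0.003, -1.0]]
ft_force: [-1.9, -0.3, 5.9]
grip_width: 0.0516
```

{"method": "apply_moves", "body": {"plan": [{"tx": 0.0, "ty": 0.0, "tz": 5.0, "rx": 0.0, "ry": 0.0, "rz": 0.0, "jaw": -1.0}, {"tx": 0.0, "ty": 0.0, "tz": 20.0, "rx": 0.0, "ry": 0.0, "rz": 0.0, "jaw": -1.0}, {"tx": 0.0, "ty": 0.0, "tz": 40.0, "rx": 0.0, "ry": 0.0, "rz": 0.0, "jaw": -1.0}, {"tx": 0.0, "ty": 0.0, "tz": 65.0, "rx": 0.0, "ry": 0.0, "rz": 0.0, "jaw": -1.0}, {"tx": 0.0, "ty": 0.0, "tz": 90.0, "rx": 0.0, "ry": 0.0, "rz": 0.0, "jaw": -1.0}, {"tx": 0.0, "ty": 0.0, "tz": 120.0, "rx": 0.0, "ry": 0.0, "rz": 0.0, "jaw": -1.0}, {"tx": 0.0, "ty": 0.0, "tz": 150.0, "rx": 0.0, "ry": 0.0, "rz": 0.0, "jaw": -1.0}, {"tx": 0.0, "ty": 0.0, "tz": 175.0, "rx": 0.0, "ry": 0.0, "rz": 0.0, "jaw": -1.0}, {"tx": 0.0, "ty": 0.0, "tz": 180.0, "rx": 0.0, "ry": 0.0, "rz": 0.0, "jaw": -1.0}, {"tx": 0.0, "ty": 0.0, "tz": 180.0, "rx": 0.0, "ry": 0.0, "rz": 0.0, "jaw": -1.0}]}}

```text
time_s: 13.65
position: [0.5227, 0.0498, 0.2612]
tool_rot: [[0.202, 0.979, -0.002], [0.979, -0.202, 0.007], [0.007, -0.003, -1.0]]
ft_force: [-0.0, 0.8, -4.9]
grip_width: 0.0516
```

```bash
python3 - <<'E'
from h import *
d=load("top0")
hsv=cv2.cvtColor(d["image"],cv2.COLOR_RGB2HSV)
S=hsv[:,:,1].astype(float)
roi=S[225:325,165:255]
cv2.imwrite("pics/sat.png",cv2.resize(roi.astype(np.uint8),None,fx=6,fy=6,interpolation=0))
# subpixel crossing of saturation along scan lines
def cross(p0,p1,thr=90,n=80):
    t=np.linspace(0,1,n);P=np.array(p0)+(np.array(p1)-np.array(p0))*t[:,None]
    v=cv2.remap(S.astype(np.float32),P[:,0].astype(np.float32),P[:,1].astype(np.float32),1).ravel()
    i=np.nonzero((v[:-1]<thr)&(v[1:]>=thr))[0]
    if len(i)==0:return None
    i=i[-1];f=(thr-v[i])/(v[i+1]-v[i]);return P[i]+f*(P[i+1]-P[i])
Z=lambda a:np.array(a)/6.5+[164.5,229.5]
def edge(a,b,z,inward,L=5,name=""):
    a,b=Z(a),Z(b);inward=np.array(inward,float)
    out=[]
    for s in np.linspace(.1,.9,25):
        p=a+s*(b-a);c=cross(p+inward*L,p-inward*L)
        if c is not None: out.append(c)
    W=cast(d,np.array(out),z)[:,:2].astype(np.float32)*1000
    vx,vy,x0,y0=cv2.fitLine(W,cv2.DIST_HUBER,0,.01,.01).ravel()
    ang=np.degrees(np.arctan2(vy,vx))
    r=(W-[x0,y0])@np.array([-vy,vx])
    print(name,len(W),"ang",ang.round(2),"pt",x0,y0,"rms",r.std().round(2));return np.array([x0,y0]),np.array([vx,vy])
n=np.array([.19,1]);n/=np.hypot(*n)
T=edge((215,80),(490,130),.02,(-.18,.98),name="top(+x) z.02")
R=edge((490,130),(410,540),0.0,(-.98,-.18),name="right z0"); R2=edge((490,130),(410,540),0.02,(-.98,-.18),name="right z.02")
B=edge((410,540),(140,497),.02,(.18,-.98),name="bottom z.02");B0=edge((410,540),(140,497),.0,(.18,-.98),name="bottom z0")
yaw=np.radians(-11.4);ex=np.array([np.cos(yaw),np.sin(yaw)]);ey=np.array([-ex[1],ex[0]])
print("x from top",T[0]@ex-85,"from bottom",B[0]@ex+65,B0[0]@ex+65,"y from right",R[0]@ey+50,R2[0]@ey+50)
for p in((507,234),(506.5,233.5)): print(p,np.array(p)@ex,np.array(p)@ey)
for p in((572.3,222.2),(571.9,221.9)): print("btn",np.array(p)@ex-66,np.array(p)@ey)
E
```

```text
top(+x) z.02 25 ang 78.25 pt 589.12994 216.65009 rms 0.32
right z0 25 ang -11.7 pt 501.17828 187.22095 rms 0.24
right z.02 25 ang -11.7 pt 500.12283 184.22548 rms 0.24
bottom z.02 25 ang 78.34 pt 443.8959 246.57893 rms 0.24
bottom z0 25 ang 78.34 pt 443.97888 250.65282 rms 0.24
x from top 449.6846223775681 from bottom 451.4002235224032 450.67633088277205 y from right 332.5888645000842 329.4438759015248
(507, 234) 450.74566788449744 329.5957264336999
(506.5, 233.5) 450.3543609673762 329.00676217619946
btn 451.0897322037695 330.9355508999205
btn 450.7569209360347 330.56240661138236
```

View pics/sat.png

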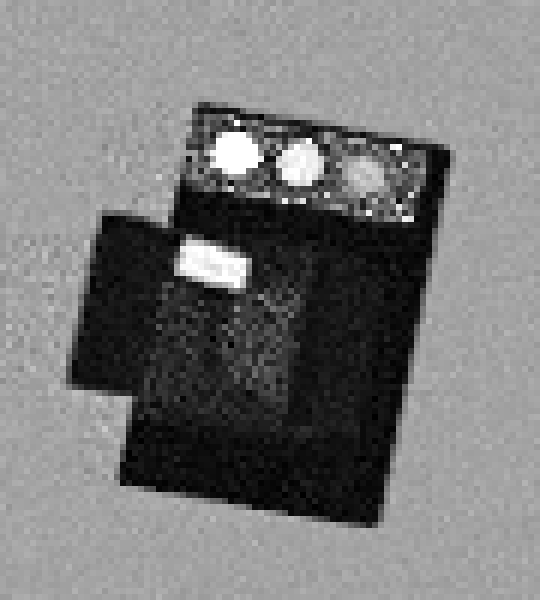

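```bash
python3 - <<'E'
from h import *
yaw=np.radians(-11.7);ex=np.array([np.cos(yaw),np.sin(yaw)]);ey=np.array([-ex[1],ex[0]])
d=load("top0");S=cv2.cvtColor(d["image"],cv2.COLOR_RGB2HSV)[:,:,1].astype(np.float32)
def sub(p,dirn,thr,rising=True):
    t=np.arange(-5,5,.1);P=np.array(p)+t[:,None]*dirn
    v=cv2.remap(S,P[:,0].astype(np.float32),P[:,1].astype(np.float32),1).ravel()
    i=np.nonzero((v[:-1]<thr)&(v[1:]>=thr))[0];return P[i[0]] if len(i) else None
W=[]
for a,b in((np.array([218,92])/6.5,np.array([203,165])/6.5),(np.array([143,430])/6.5,np.array([133,480])/6.5)):
    for s in np.linspace(0,1,8):
        p=a+s*(b-a)+[164.5,229.5];c=sub(p,np.array([-.98,-.18]),90)
        if c is not None:W.append(c)
Q=cast(d,W,.02)[:,:2]*1000
print("left: y", (Q@ey-50).round(1))
R=[]
for s in np.linspace(.05,.95,20):
    p=np.array([490,130])/6.5*(1-s)+np.array([410,540])/6.5*s+[164.5,229.5];c=sub(p,np.array([.98,.18]),90)
    if c is not None:R.append(c)
print("right z0",np.median(cast(d,R,0)[:,:2]*1000@ey+50),"z.02",np.median(cast(d,R,.02)[:,:2]*1000@ey+50))
for n,roi in(("top0",(185,255,210,280)),("scene0",(350,170,370,195))):
    dd=load(n);h=cv2.cvtColor(dd["image"],cv2.COLOR_RGB2HSV);u0,v0,u1,v1=roi
    m=cv2.inRange(h[v0:v1,u0:u1],(3,150,90),(18,255,255));ys,xs=np.nonzero(m)
    q=cast(dd,np.c_[xs+u0,ys+v0],.08)[:,:2]*1000
    print(n,len(xs),"x",np.percentile(q@ex,[2,50,98]).round(1),"y",np.percentile(q@ey,[2,50,98]).round(1))
for p in((572.3,222.2),): print("btn x,y",np.array(p)@ex-66,np.array(p)@ey)
# cheek flare outer edge left at z .155
P=np.array([[115,200],[80,385]])/6.5+[164.5,229.5]
print("left flare outer (expect 43)",cast(d,P,.155)[:,:2]*1000@ey, "x(+-30)",cast(d,P,.155)[:,:2]*1000@ex)
P=np.array([[352,240],[318,428]])/6.5+[164.5,229.5]
print("right cheek top",cast(d,P,.155)[:,:2]*1000@ey,"x",cast(d,P,.155)[:,:2]*1000@ex)
E
```

```text
left: y [323.  324.9 325.3 332.2 326.5 331.5 322.1 318.6 332.8 332.8 332.6 332.3
 333.  332.5 332.7 332.5]
right z0 335.0322764413555 z.02 331.8838432263464
top0 38 x [465.7 473.2 493.9] y [343.5 357.5 387.6]
scene0 46 x [467.5 484.  498.5] y [319.4 341.9 361.1]
btn x,y 449.3498774906194 333.63847765268844
left flare outer (expect 43) [371.58252449 370.41376125] x(+-30) [477.74407712 419.29383628]
right cheek top [296.33478567 295.18476872] x [478.3965242 419.0957723]
```

{"method": "apply_moves", "body": {"plan": [{"tx": -2.0, "ty": 20.0, "tz": 0.0, "rx": 0.0, "ry": 0.0, "rz": 0.0, "jaw": -1.0}, {"tx": -5.0, "ty": 50.0, "tz": 0.0, "rx": 0.0, "ry": 0.0, "rz": 0.0, "jaw": -1.0}, {"tx": -8.0, "ty": 85.0, "tz": 0.0, "rx": 0.0, "ry": 0.0, "rz": 0.0, "jaw": -1.0}, {"tx": -11.0, "ty": 120.0, "tz": 0.0, "rx": 0.0, "ry": 0.0, "rz": 0.0, "jaw": -1.0}, {"tx": -14.0, "ty": 150.0, "tz": 0.0, "rx": 0.0, "ry": 0.0, "rz": 0.0, "jaw": -1.0}, {"tx": -16.0, "ty": 175.0, "tz": 0.0, "rx": 0.0, "ry": 0.0, "rz": 0.0, "jaw": -1.0}, {"tx": -16.0, "ty": 183.0, "tz": 0.0, "rx": 0.0, "ry": 0.0, "rz": 0.0, "jaw": -1.0}, {"tx": -16.0, "ty": 183.0, "tz": 0.0, "rx": 0.0, "ry": 0.0, "rz": 0.0, "jaw": -1.0}]}}

```text
time_s: 14.45
position: [0.5062, 0.2334, 0.2595]
tool_rot: [[0.2, 0.98, -0.005], [0.98, -0.2, 0.006], [0.005, -0.006, -1.0]]
ft_force: [-0.3, -0.5, -4.0]
grip_width: 0.0513
```

```bash
python3 - <<'E'
from h import *
from rig import env
for n in("scene","top"): grab(env,n,n+"7")
b=cv2.imread("pics/scene7.png")[110:220,300:410];a=cv2.imread("pics/top7.png")[220:330,155:265]
cv2.imwrite("pics/c8.png",cv2.resize(np.hstack([a,b]),None,fx=3.6,fy=3.6,interpolation=2))
E
```

```text
(no output)
```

View pics/c8.png

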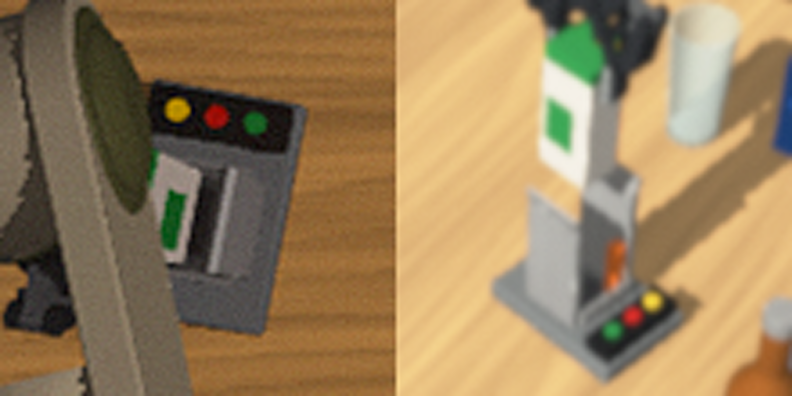

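```bash
python3 - <<'E'
from h import *
b=cv2.imread("pics/scene7.png")[125:165,335:372];a=cv2.imread("pics/top7.png")[258:300,192:232]
cv2.imwrite("pics/c9.png",np.hstack([cv2.resize(a,(400,420),interpolation=0),cv2.resize(b,(389,420),interpolation=0)]))
E
```

```text
(no output)
```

View pics/c9.png

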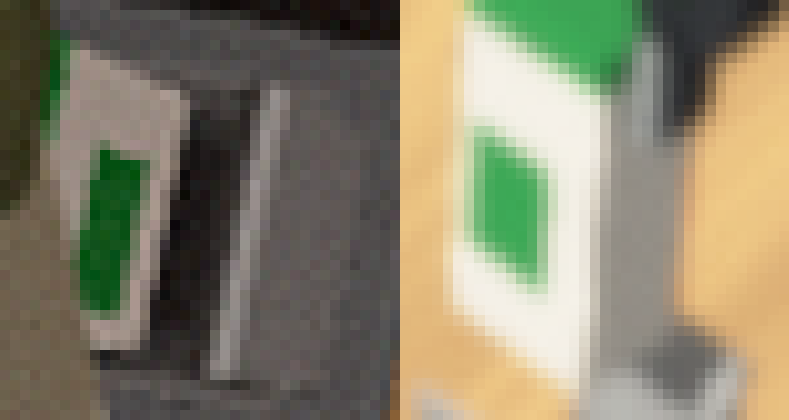

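```bash
python3 - <<'E'
from h import *
yaw=np.radians(-11.7);ex=np.array([np.cos(yaw),np.sin(yaw)]);ey=np.array([-ex[1],ex[0]])
for n,p in(("top7",[(210.5,267),(206.3,292.5)]),("scene7",[(352.1,161.5),(339,153.1)])):
    q=cast(load(n),p,.178)[:,:2]*1000;e=q[0]-q[1]
    c=q.mean(0)+26*ey
    print(n,"x",(q@ex).round(1),"y",(q@ey).round(1),"len",np.hypot(*e).round(1),"yaw",np.degrees(np.arctan2(e[1],e[0])).round(1),"centre",c.round(1),"dockframe",(c@ex).round(1),(c@ey).round(1))
t=np.array([506.2,233.4]);print("tcp",t@ex,t@ey,"dock est 448.9 333.5")
# dock in scene: buttons
for n,ps in(("scene0",[(370.5,193),(365.33,197.33),(359.66,201.73)]),):
    q=cast(load(n),ps,.044)[:,:2]*1000;print(q@ex-66,q@ey)
E
```

```text
top7 x [473.3 422.3] y [307.6 305.7] len 51.0 yaw -9.6 centre [506.  234.9] dockframe 447.8 332.6
scene7 x [468.5 416.3] y [314.7 311.8] len 52.4 yaw -8.5 centre [502.  242.4] dockframe 442.4 339.2
tcp 448.3520320005278 331.2015329085867 dock est 448.9 333.5
[448.27394924 449.73696839 450.30856033] [358.9219388  333.81895474 307.74857266]
```

```bash
python3 - <<'E'
from h import *
yaw=np.radians(-11.6);ex=np.array([np.cos(yaw),np.sin(yaw),0]);ey=np.array([-ex[1],ex[0],0])
c=np.array([.5062,.2334,.178])+.0025*ey
pts=[c+.026*sx*ex+.026*sy*ey+[0,0,z] for z in(0,.12) for sx,sy in((1,-1),(-1,-1))]+[c+.026*ex+.012*ey+[0,0,0.0]]
D=[np.array([.5072,.2355,.155])+a*ex+b*ey for a in(.03,-.03) for b in(.04,-.04)]
for n,u,v,f,box in(("top7",192,258,10,(40,42)),("scene7",325,115,10,(55,62))):
    d=load(n);im=d["image"][v:v+box[1],u:u+box[0],::-1];im=cv2.resize(im,None,fx=f,fy=f,interpolation=2)
    for p in proj(d,pts): cv2.circle(im,tuple(((p-[u,v]+.5)*f).astype(int).tolist()),3,(255,0,255),1)
    for p in proj(d,D): cv2.circle(im,tuple(((p-[u,v]+.5)*f).astype(int).tolist()),3,(255,255,0),1)
    print(n,proj(d,pts).round(1).tolist());cv2.imwrite(f"pics/p_{n}.png",im[:600,:800])
E
```

```text
top7 [[210.5, 266.4], [205.3, 292.3], [197.1, 260.8], [191.1, 290.1], [191.7, 263.1]]
scene7 [[351.9, 163.7], [339.4, 154.8], [353.6, 131.6], [340.3, 122.6], [360.9, 157.4]]
```

View pics/p_scene7.png

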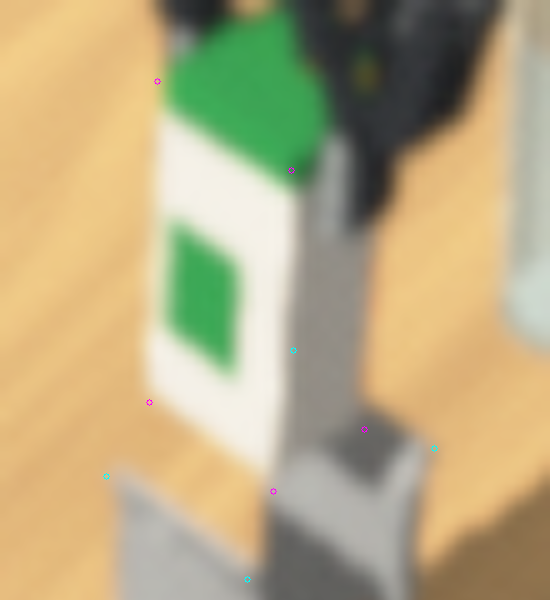

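View pics/p_top7.png

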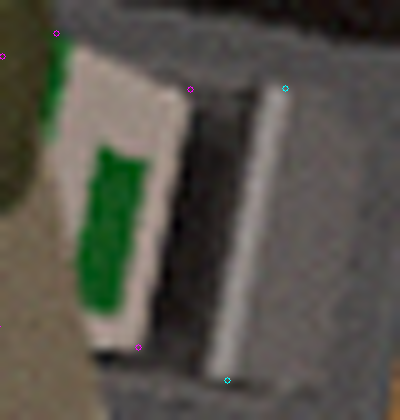

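The predicted can corners match the image to about 1 px, so the can is centred over the pocket. I'll descend in stages and watch the force.

{"method": "apply_moves", "body": {"plan": [{"tx": 0.7, "ty": -0.1, "tz": -10.0, "rx": 0.0, "ry": 0.0, "rz": 0.0, "jaw": -1.0}, {"tx": 0.7, "ty": -0.1, "tz": -20.0, "rx": 0.0, "ry": 0.0, "rz": 0.0, "jaw": -1.0}, {"tx": 0.7, "ty": -0.1, "tz": -28.0, "rx": 0.0, "ry": 0.0, "rz": 0.0, "jaw": -1.0}, {"tx": 0.7, "ty": -0.1, "tz": -34.0, "rx": 0.0, "ry": 0.0, "rz": 0.0, "jaw": -1.0}, {"tx": 0.7, "ty": -0.1, "tz": -40.0, "rx": 0.0, "ry": 0.0, "rz": 0.0, "jaw": -1.0}, {"tx": 0.7, "ty": -0.1, "tz": -45.0, "rx": 0.0, "ry": 0.0, "rz": 0.0, "jaw": -1.0}, {"tx": 0.7, "ty": -0.1, "tz": -50.0, "rx": 0.0, "ry": 0.0, "rz": 0.0, "jaw": -1.0}]}}

```text
time_s: 15.25
position: [0.5075, 0.2319, 0.21]
tool_rot: [[0.202, 0.979, -0.003], [0.979, -0.202, 0.006], [0.006, -0.004, -1.0]]
ft_force: [-0.3, -0.4, -3.2]
grip_width: 0.0515
```

{"method": "apply_moves", "body": {"plan": [{"tx": -0.3, "ty": 1.0, "tz": -6.0, "rx": 0.0, "ry": 0.0, "rz": 0.0, "jaw": -1.0}, {"tx": -0.3, "ty": 1.0, "tz": -12.0, "rx": 0.0, "ry": 0.0, "rz": 0.0, "jaw": -1.0}, {"tx": -0.3, "ty": 1.0, "tz": -18.0, "rx": 0.0, "ry": 0.0, "rz": 0.0, "jaw": -1.0}, {"tx": -0.3, "ty": 1.0, "tz": -24.0, "rx": 0.0, "ry": 0.0, "rz": 0.0, "jaw": -1.0}, {"tx": -0.3, "ty": 1.0, "tz": -30.0, "rx": 0.0, "ry": 0.0, "rz": 0.0, "jaw": -1.0}, {"tx": -0.3, "ty": 1.0, "tz": -36.0, "rx": 0.0, "ry": 0.0, "rz": 0.0, "jaw": -1.0}, {"tx": -0.3, "ty": 1.0, "tz": -40.0, "rx": 0.0, "ry": 0.0, "rz": 0.0, "jaw": -1.0}, {"tx": -0.3, "ty": 1.0, "tz": -40.0, "rx": 0.0, "ry": 0.0, "rz": 0.0, "jaw": -1.0}]}}

```text
time_s: 16.05
position: [0.507, 0.2329, 0.1693]
tool_rot: [[0.202, 0.979, -0.004], [0.979, -0.202, 0.006], [0.005, -0.005, -1.0]]
ft_force: [-0.7, -0.3, -2.9]
grip_width: 0.0512
```

```bash
python3 - <<'E'
from h import *
from rig import env
for n in("scene","top"): grab(env,n,n+"8")
b=cv2.imread("pics/scene8.png")[140:220,320:400];a=cv2.imread("pics/top8.png")[240:320,175:255]
cv2.imwrite("pics/c10.png",cv2.resize(np.hstack([a,b]),None,fx=5,fy=5,interpolation=2))
E
```

```text
(no output)
```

View pics/c10.png

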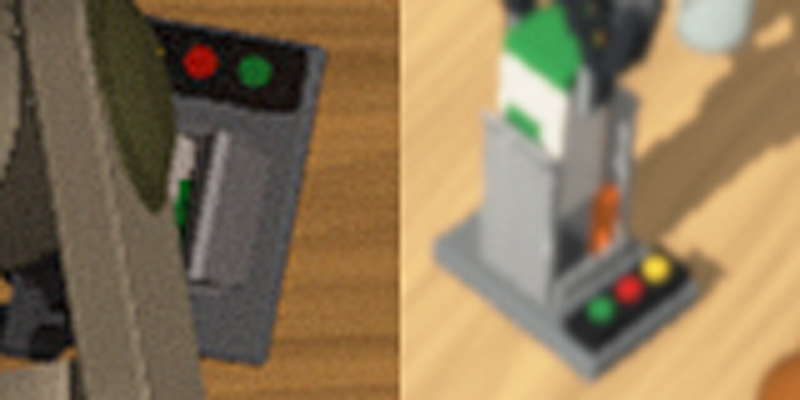

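The can is between the cheeks with no side force and has reached the height of the key post. I'll continue slowly past the post and the lips.

{"method": "apply_moves", "body": {"plan": [{"tx": 0.0, "ty": 0.0, "tz": -4.0, "rx": 0.0, "ry": 0.0, "rz": 0.0, "jaw": -1.0}, {"tx": 0.0, "ty": 0.0, "tz": -8.0, "rx": 0.0, "ry": 0.0, "rz": 0.0, "jaw": -1.0}, {"tx": 0.0, "ty": 0.0, "tz": -12.0, "rx": 0.0, "ry": 0.0, "rz": 0.0, "jaw": -1.0}, {"tx": 0.0, "ty": 0.0, "tz": -16.0, "rx": 0.0, "ry": 0.0, "rz": 0.0, "jaw": -1.0}, {"tx": 0.0, "ty": 0.0, "tz": -20.0, "rx": 0.0, "ry": 0.0, "rz": 0.0, "jaw": -1.0}]}}

```text
time_s: 16.65
position: [0.5072, 0.2329, 0.1496]
tool_rot: [[0.202, 0.979, -0.003], [0.979, -0.202, 0.006], [0.006, -0.004, -1.0]]
ft_force: [1.1, -1.1, -3.2]
grip_width: 0.0514
```

{"method": "apply_moves", "body": {"plan": [{"tx": 0.0, "ty": 0.0, "tz": -4.0, "rx": 0.0, "ry": 0.0, "rz": 0.0, "jaw": -1.0}, {"tx": 0.0, "ty": 0.0, "tz": -8.0, "rx": 0.0, "ry": 0.0, "rz": 0.0, "jaw": -1.0}, {"tx": 0.0, "ty": 0.0, "tz": -12.0, "rx": 0.0, "ry": 0.0, "rz": 0.0, "jaw": -1.0}, {"tx": 0.0, "ty": 0.0, "tz": -16.0, "rx": 0.0, "ry": 0.0, "rz": 0.0, "jaw": -1.0}, {"tx": 0.0, "ty": 0.0, "tz": -20.0, "rx": 0.0, "ry": 0.0, "rz": 0.0, "jaw": -1.0}]}}

```text
time_s: 17.15
position: [0.5072, 0.233, 0.1293]
tool_rot: [[0.202, 0.979, -0.003], [0.979, -0.202, 0.006], [0.006, -0.004, -1.0]]
ft_force: [0.3, -0.2, -2.9]
grip_width: 0.0512
```

{"method": "apply_moves", "body": {"plan": [{"tx": 0.0, "ty": 0.0, "tz": -3.0, "rx": 0.0, "ry": 0.0, "rz": 0.0, "jaw": -1.0}, {"tx": 0.0, "ty": 0.0, "tz": -6.0, "rx": 0.0, "ry": 0.0, "rz": 0.0, "jaw": -1.0}, {"tx": 0.0, "ty": 0.0, "tz": -9.0, "rx": 0.0, "ry": 0.0, "rz": 0.0, "jaw": -1.0}, {"tx": 0.0, "ty": 0.0, "tz": -10.0, "rx": 0.0, "ry": 0.0, "rz": 0.0, "jaw": -1.0}]}}

```text
time_s: 17.55
position: [0.5071, 0.2329, 0.119]
tool_rot: [[0.202, 0.979, -0.003], [0.979, -0.202, 0.006], [0.005, -0.005, -1.0]]
ft_force: [0.2, -0.2, -3.1]
grip_width: 0.0513
```

{"method": "apply_moves", "body": {"plan": [{"tx": 0.0, "ty": 0.0, "tz": -3.0, "rx": 0.0, "ry": 0.0, "rz": 0.0, "jaw": -1.0}, {"tx": 0.0, "ty": 0.0, "tz": -6.0, "rx": 0.0, "ry": 0.0, "rz": 0.0, "jaw": -1.0}, {"tx": 0.0, "ty": 0.0, "tz": -9.0, "rx": 0.0, "ry": 0.0, "rz": 0.0, "jaw": -1.0}, {"tx": 0.0, "ty": 0.0, "tz": -12.0, "rx": 0.0, "ry": 0.0, "rz": 0.0, "jaw": -1.0}, {"tx": 0.0, "ty": 0.0, "tz": -13.0, "rx": 0.0, "ry": 0.0, "rz": 0.0, "jaw": -1.0}]}}

```text
time_s: 18.05
position: [0.507, 0.2329, 0.1056]
tool_rot: [[0.202, 0.979, -0.004], [0.979, -0.202, 0.006], [0.005, -0.005, -1.0]]
ft_force: [0.8, -0.1, -2.9]
grip_width: 0.0517
```

Inside the lips with no contact so far. The floor should come at TCP z ≈ 101.4 mm.

{"method": "apply_moves", "body": {"plan": [{"tx": 0.0, "ty": 0.0, "tz": -1.5, "rx": 0.0, "ry": 0.0, "rz": 0.0, "jaw": -1.0}, {"tx": 0.0, "ty": 0.0, "tz": -3.0, "rx": 0.0, "ry": 0.0, "rz": 0.0, "jaw": -1.0}, {"tx": 0.0, "ty": 0.0, "tz": -3.5, "rx": 0.0, "ry": 0.0, "rz": 0.0, "jaw": -1.0}, {"tx": 0.0, "ty": 0.0, "tz": -3.5, "rx": 0.0, "ry": 0.0, "rz": 0.0, "jaw": -1.0}]}}

```text
time_s: 18.45
position: [0.507, 0.2329, 0.102]
tool_rot: [[0.202, 0.979, -0.004], [0.979, -0.202, 0.006], [0.005, -0.005, -1.0]]
ft_force: [0.7, -0.0, -3.4]
grip_width: 0.0517
```

{"method": "apply_moves", "body": {"plan": [{"tx": 0.0, "ty": 0.0, "tz": -0.7, "rx": 0.0, "ry": 0.0, "rz": 0.0, "jaw": -1.0}, {"tx": 0.0, "ty": 0.0, "tz": -1.0, "rx": 0.0, "ry": 0.0, "rz": 0.0, "jaw": -1.0}]}}

```text
time_s: 18.65
position: [0.5071, 0.233, 0.1015]
tool_rot: [[0.202, 0.979, -0.003], [0.979, -0.202, 0.006], [0.005, -0.005, -1.0]]
ft_force: [-2.3, -0.2, 2.7]
grip_width: 0.0518
```

It touched at 101.5 mm, as predicted. I'll press very slightly, then release and rise.

{"method": "apply_moves", "body": {"plan": [{"tx": 0.0, "ty": 0.0, "tz": -0.5, "rx": 0.0, "ry": 0.0, "rz": 0.0, "jaw": -1.0}, {"tx": 0.0, "ty": 0.0, "tz": -0.5, "rx": 0.0, "ry": 0.0, "rz": 0.0, "jaw": -1.0}]}}

```text
time_s: 18.85
position: [0.5071, 0.233, 0.1015]
tool_rot: [[0.202, 0.979, -0.003], [0.979, -0.202, 0.006], [0.006, -0.004, -1.0]]
ft_force: [-2.0, -0.2, 4.9]
grip_width: 0.0516
```

{"method": "apply_moves", "body": {"plan": [{"tx": 0.0, "ty": 0.0, "tz": 0.0, "rx": 0.0, "ry": 0.0, "rz": 0.0, "jaw": 1.0}, {"tx": 0.0, "ty": 0.0, "tz": 0.0, "rx": 0.0, "ry": 0.0, "rz": 0.0, "jaw": 1.0}, {"tx": 0.0, "ty": 0.0, "tz": 0.0, "rx": 0.0, "ry": 0.0, "rz": 0.0, "jaw": 1.0}, {"tx": 0.0, "ty": 0.0, "tz": 0.0, "rx": 0.0, "ry": 0.0, "rz": 0.0, "jaw": 1.0}, {"tx": 0.0, "ty": 0.0, "tz": 0.0, "rx": 0.0, "ry": 0.0, "rz": 0.0, "jaw": 1.0}, {"tx": 0.0, "ty": 0.0, "tz": 0.0, "rx": 0.0, "ry": 0.0, "rz": 0.0, "jaw": 1.0}, {"tx": 0.0, "ty": 0.0, "tz": 10.0, "rx": 0.0, "ry": 0.0, "rz": 0.0, "jaw": 1.0}, {"tx": 0.0, "ty": 0.0, "tz": 30.0, "rx": 0.0, "ry": 0.0, "rz": 0.0, "jaw": 1.0}, {"tx": 0.0, "ty": 0.0, "tz": 60.0, "rx": 0.0, "ry": 0.0, "rz": 0.0, "jaw": 1.0}, {"tx": 0.0, "ty": 0.0, "tz": 90.0, "rx": 0.0, "ry": 0.0, "rz": 0.0, "jaw": 1.0}, {"tx": 0.0, "ty": 0.0, "tz": 120.0, "rx": 0.0, "ry": 0.0, "rz": 0.0, "jaw": 1.0}, {"tx": 0.0, "ty": 0.0, "tz": 130.0, "rx": 0.0, "ry": 0.0, "rz": 0.0, "jaw": 1.0}]}}

```text
time_s: 20.05
position: [0.5079, 0.2332, 0.2352]
tool_rot: [[0.202, 0.979, 0.003], [0.979, -0.202, 0.008], [0.008, 0.001, -1.0]]
ft_force: [-0.0, -0.8, 0.2]
grip_width: 0.0853
```

{"method": "apply_moves", "body": {"plan": [{"tx": -20.0, "ty": -30.0, "tz": 0.0, "rx": 0.0, "ry": 0.0, "rz": 0.0, "jaw": 1.0}, {"tx": -50.0, "ty": -70.0, "tz": 0.0, "rx": 0.0, "ry": 0.0, "rz": 0.0, "jaw": 1.0}, {"tx": -80.0, "ty": -110.0, "tz": 0.0, "rx": 0.0, "ry": 0.0, "rz": 0.0, "jaw": 1.0}, {"tx": -105.0, "ty": -150.0, "tz": 0.0, "rx": 0.0, "ry": 0.0, "rz": 0.0, "jaw": 1.0}, {"tx": -130.0, "ty": -190.0, "tz": 0.0, "rx": 0.0, "ry": 0.0, "rz": 0.0, "jaw": 1.0}, {"tx": -130.0, "ty": -230.0, "tz": 0.0, "rx": 0.0, "ry": 0.0, "rz": 0.0, "jaw": 1.0}, {"tx": -130.0, "ty": -260.0, "tz": 0.0, "rx": 0.0, "ry": 0.0, "rz": 0.0, "jaw": 1.0}, {"tx": -130.0, "ty": -260.0, "tz": 0.0, "rx": 0.0, "ry": 0.0, "rz": 0.0, "jaw": 1.0}]}}

```text
time_s: 20.85
position: [0.3777, -0.0294, 0.235]
tool_rot: [[0.206, 0.979, 0.002], [0.979, -0.206, 0.007], [0.007, 0.001, -1.0]]
ft_force: [0.7, 1.3, 0.3]
grip_width: 0.0856
```

```bash
python3 - <<'E'
from can import *
from rig import env
for n in("scene","top"): grab(env,n,n+"9")
b=cv2.imread("pics/scene9.png")[140:220,320:400];a=cv2.imread("pics/top9.png")[240:320,175:255]
cv2.imwrite("pics/c11.png",cv2.resize(np.hstack([a,b]),None,fx=5,fy=5,interpolation=2))
r,m,n=can(load("top9"),(185,258,225,300),.14);print(r,m,n)
r,m,n=can(load("scene9"),(330,150,375,185),.14);print(r,m,n)
E
```

```text
((505.46630859375, 236.53553771972656), (56.78397750854492, 51.56338119506836), 80.2437515258789) [503.02680374 234.30840303] 589
((507.30511474609375, 238.23281860351562), (43.91111373901367, 57.369529724121094), 72.95516204833984) [504.46786304 236.658524  ] 152
```

View pics/c11.png

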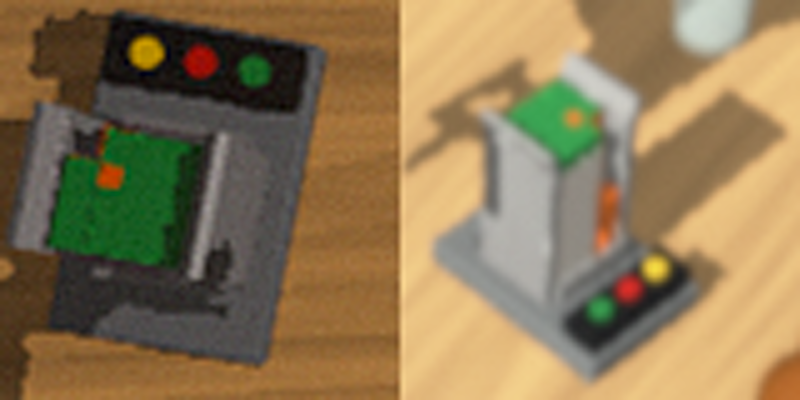

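View pics/scene9.png

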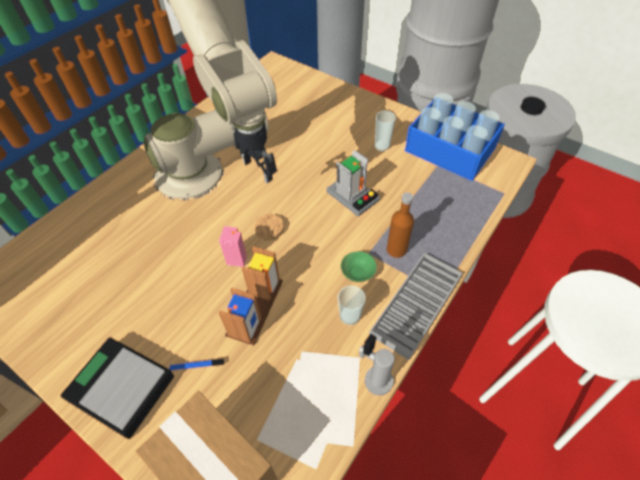

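View pics/top9.png

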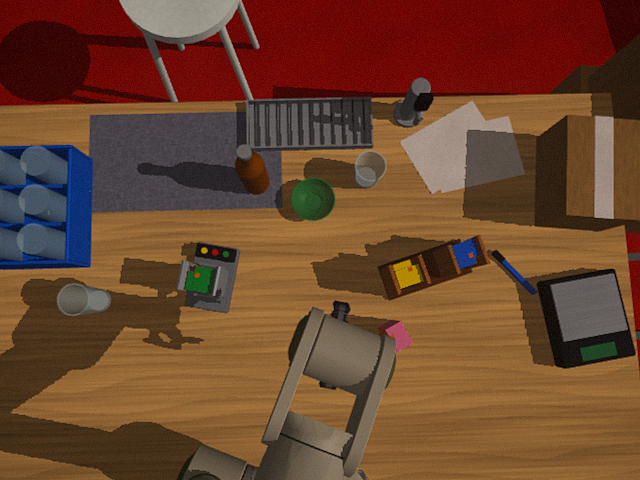

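The can sits down in the dock, top picture around (203,281). Its notch is at the key post, its lid is below the flared cheek tops, and everything else is where it was. I'll hand in.

```bash
python3 -c "
from rig import env
print(env.close_job(), env.observe()['time_s'])"
```

```text
the job is handed in; nothing more can be done
the job is handed in; nothing more can be done
```

The hop can is seated in the steel dock, and I have handed the job in at about 21 s of the 64 s allowed.

- **Order of work:** I gripped it by its ±y faces, lifted it out of the rack, and stood it upright on the bare table. I let go there and checked it in both cameras. I then took it by its ±x faces and lowered it into the dock, its notch already turned to the key post's side while I carried it out of the rack.
- **Seating checks:** While lowering I read only the can's weight, about 3 N, until it touched the floor. That happened at a tool height of 101.5 mm against about 101.4 mm predicted. I released after a light press of about 5 N.
- **Final pictures:** The notch is at the orange key post and the lid sits below the cheek tops. The gripper is clear, and the other cans, glasses and things look unmoved.
- **Checks that disagreed:** With the can held over the dock, the "scene" camera's ray cast put it about 8 mm from where the "top" camera and arm readings did. I relied on the latter two, and the descent then met no side contact.
- **After seating:** The lid's rough outline gave a yaw about 2° off in the top view. It was poor in the scene view, where a cheek hides part of the lid.
- **Refused moves:** Two move calls were refused whole, apparently because their rows lacked the rx and ry values. They moved nothing.

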